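# Heft the parts boxes and lock the full one onto the stack

## Task

One of the three look-alike closed parts boxes is full of foot brackets, the other two are empty: find the full one by its weight and stack it on the base box on the pallet, lowered gently so that its recesses drop over the lid lugs and it sits flat and locked. Leave the two empty boxes standing upright on the table where they were (put any you lifted back in its place), and keep the boxes upright and the other things undisturbed.

Things in the scene. Friction and masses are not known exactly. Their poses are not given: they have to be found in the camera images.
- box_a: look-alike closed grey plastic parts box, one rigid piece, 56 (x) x 92 (y) mm, 50 mm high to the lid top, two 6 mm lugs on the lid. Stands upright, gripped across its 56 mm. Empty about 0.14 kg, full 0.47 to 0.60 kg; any of the three may be the full one, unseen. Origin: centre of underside, z up. Underside: two square recesses 20 mm wide, 8 mm deep, at y = +-28 mm
- box_b: look-alike closed grey plastic parts box, one rigid piece, 56 (x) x 92 (y) mm, 50 mm high to the lid top, two 6 mm lugs on the lid. Stands upright, gripped across its 56 mm. Empty about 0.14 kg, full 0.47 to 0.60 kg; any of the three may be the full one, unseen. Origin: centre of underside, z up. Underside: two square recesses 20 mm wide, 8 mm deep, at y = +-28 mm
- box_c: look-alike closed grey plastic parts box, one rigid piece, 56 (x) x 92 (y) mm, 50 mm high to the lid top, two 6 mm lugs on the lid. Stands upright, gripped across its 56 mm. Empty about 0.14 kg, full 0.47 to 0.60 kg; any of the three may be the full one, unseen. Origin: centre of underside, z up. Underside: two square recesses 20 mm wide, 8 mm deep, at y = +-28 mm
- base: fixed base of the stack: a shallower closed grey box, 56 (x) x 92 (y) mm, screwed to a pine pallet 120 x 150 x 12 mm. Origin: centre of the pallet underside on the table, z up; lid top 46 mm above it. On the lid two round tapered lugs, 6 mm high, 16 mm across at the root, 11 mm at the tip, at y = +-28 mm (a box fits either way round)
- base_lid (a point): centre of the base box's lid top, between its two lugs (28 mm either side along the base's y); a seated box's underside lies flat on this surface, with its origin at this point (about 2 mm of sideways play)
- clamp: bystander: fixed steel plate 120 x 170 mm with a toggle clamp (91 mm high) pinning a white plastic calculator case front. Origin: centre of the plate's underside
- boards: bystander: stack of three green circuit boards on brass spacers, 70 (x) x 110 (y) mm, 28 mm high. Origin: centre of the underside
- lens: bystander: smoky plastic display lens, flat strip 30 x 74 x 4 mm. Origin: centre of the underside
- bracket: bystander: silver aluminium L-shaped foot bracket, 26 x 48 mm, 25 mm high. Origin: centre of the underside
Mind the look-alikes: they are no part of the job. What is shaped like the box_a but blue is not meant. What is shaped like the box_b but orange is not meant.

How it is judged:
By the outcome, as a careful person would: the job done as asked, in the order asked, and still so for the second after the job is handed in, with the robot touching nothing.
It also fails if it takes over 72 s, if anything falls off the work surface, if the arm or the gripper's body presses on something with over 40 N, if the wrist force passes 120 N, or if a joint passes its speed limit or range.

## Robot

A 6-joint arm with a two-finger parallel gripper is mounted at the origin on the work surface. World frame = base frame: x ahead of the robot, y to its left, z up, the work surface at z = 0. Lengths are in m, angles in rad, forces in N, time in s.
With the tool pointing down it reaches from about 0.325 to 0.775 m from the base axis. Payload 9.3 kg.
Tool frame: the origin (TCP) lies midway between the tips of the shut fingers; the grasp point (between the pads) lies 19 mm behind it; y points along the fingers, z is the direction in which the jaws open and shut, and the axes are right-handed (so a half turn about y gives the same grasp; the last joint's range is limited). The gripper opens to 85 mm and grips with 20 to 120 N. Pads are 22 mm wide; open, the fingers measure 114 mm over their backs; the gripper's body (76 mm by 85 mm) begins 54 mm behind the grasp point. The pads swing forward as they close: fully open they stand 13 mm farther back than shut.
Start: joints at [1.006, 0.259, 0.021, 1.334, 0, 1.418], TCP at [0.22, 0.504, 0.231] pointing down, gripper open.
Joint ranges: [-3.04, 3.04], [-0.91, 1.82], [-1.04, 1.36], [-1.92, 1.95], [-1.52, 1.45], [-3.14, 3.14]. Speed limits (rad/s): [2.22, 2.22, 2.79, 3.14, 3.14, 3.14].

## Interface

Orientations are given as a unit quaternion [w, x, y, z].
In Python, from cell import arm, viewer, job gives the robot as it stands. The module is installed in compiled form; this text tells all that it offers.
- The arm moves only by the tool drive_tool, never from a script. Its argument "targets" is a list that holds one entry, the list of rows, each a list of 7 numbers: the shift along the world's x, y, z in cm, then the turn, a rotation vector about the world's x, y, z in rad, then the finger opening in cm, from 0 to 8.54. A call has 1 to 10 rows; each row is the pose to reach, as a shift and turn from the pose commanded when the call began; what a row does not reach only later rows make up. A row lasts 1/12 s, in which the tool goes at most 41.7 mm and 7.16 degrees, less where a joint would pass 70% of its speed; a pose out of reach is approached as far as the arm can. A call with a gripper value outside its range is refused whole. The fingers move at their own pace and stop on an object; "grip_force" is the grip in N (left out, the last holds). Time passes only in rows, so rows that repeat a pose let the fingers close. It gives the time, the measured TCP pose, the force and the opening at its end, in the units of the state.
- arm.get_obs(): the state, without advancing time (a new reading comes with each control period).
- viewer.capture(name): name is "scene" or "top" or "wrist"; returns (picture, depth): 400x640x3 uint8, red, green, blue; 400x640 float32, m along the optical axis (not along the pixel's ray), 0 where there is no reading.
- viewer.get_calibration(name): a dict with "fx", "fy", "cx", "cy" (pixels), "view" (4x4, takes a point from world to camera coordinates); the wrist camera has in their place "tool_from_camera" (4x4, takes a point from camera to tool coordinates, whose origin is the TCP and whose axes are the tool frame's). Camera axes: x right, y up, looking along -z (the intrinsics and any distortion apply to the point x, -y, -z); pixel columns grow to the right and rows downward; lengths in m; the calibration is good to about 2 mm. The wrist camera is an equidistant fisheye: a pixel r from the principal point sees the ray r / f radians off the axis. A picture is of the moment at which its call begins: read the wrist's pose just before it. get_calibration takes no time and is no camera call.
- job.hand_in(): hands the job in, once; it reports no verdict.
The state is a dict: "time": time; "q": joint angles; "qd": joint speeds; "joint_efforts": joint torques, N m; "tcp_pos": TCP position; "orientation": TCP orientation; "wrist_force": force on the tool from outside, world axes, zero at the start; "ft_torque": the same for the moment, N m; "opening": finger opening in m.
Only numpy, scipy, OpenCV 4.12 (cv2) and the standard library are available. Lean on these libraries where they do the work, as an engineer would, in place of code of your own. Each camera call takes 0.05 s, during which the arm holds its last target.

## Working session

There is one attempt and no reset: what is moved stays moved. The work goes in short steps, Python scripts to look and compute and a tool call to move; the robot and the scene stay as the last step left them, time stands still between calls to the robot, and variables do not carry over. Pictures are saved under pics/ and viewed, and the job is handed in when it is done.

Besides the shell and the picture viewer there is one more tool, called after "Request:" by a JSON object that holds its "name" and its "arguments". drive_tool: Moves the arm, as the interface text tells. Its arguments: {"type":"object","properties":{"targets":{"type":"array","items":{"type":"array","items":{"type":"array","items":{"type":"number"}}}},"grip_force":{"type":"number"}},"required":["targets"]}

```bash
mkdir -p pics; cat > h.py <<'E'
import numpy as np, cv2
from cell import arm, viewer, job
def snap(n,f):
    p,d=viewer.capture(n); cv2.imwrite(f'pics/{f}.png',p[:,:,::-1]); np.savez(f'pics/{f}.npz',p=p,d=d); return p,d
def world(n,u,v,d):
    c=viewer.get_calibration(n); z=d
    pc=np.array([(u-c['cx'])/c['fx']*z,-(v-c['cy'])/c['fy']*z,-z,np.ones_like(z)])
    return (np.linalg.inv(c['view'])@pc.reshape(4,-1))[:3].T
def ray(n,u,v,h):
    c=viewer.get_calibration(n);M=np.linalg.inv(c['view']);d=M[:3,:3]@np.array([(u-c['cx'])/c['fx'],-(v-c['cy'])/c['fy'],-1]);o=M[:3,3]
    return o+d*(h-o[2])/d[2]
E
python3 - <<'E'
from h import *
print(arm.get_obs())
for n in('scene','top'):
    snap(n,n+'0'); print(viewer.get_calibration(n))
E
```

```text
{'time': 0.0, 'q': array([ 1.00640888e+00,  2.59198363e-01,  2.07783113e-02,  1.33369487e+00,
       -1.33981730e-05,  1.41817144e+00]), 'qd': array([-0.00013723,  0.00038924,  0.00032483,  0.00022899, -0.00013883,
        0.00166397]), 'joint_efforts': array([-1.04403398e-04, -5.55644488e+01,  3.44529819e+01,  1.36880879e-02,
       -2.48726346e-04,  5.05693279e-06]), 'tcp_pos': array([0.21999782, 0.50378883, 0.23066933]), 'orientation': array([-0.69173517,  0.6926116 , -0.14471288,  0.1443946 ]), 'wrist_force': array([-0.6296531 ,  0.63636887, -0.39394892]), 'ft_torque': array([-0.03446348,  0.00052027, -0.00974687]), 'opening': 0.08536933871000672}
{'fx': 439.9983254384874, 'fy': 439.9983254384874, 'cx': 320.7959596988894, 'cy': 200.7583432063642, 'view': array([[-6.85392268e-05,  9.99971167e-01, -7.59338465e-03,
        -6.46889673e-03],
       [-8.09404714e-01,  4.40375011e-03,  5.87234720e-01,
         3.87462803e-01],
       [ 5.87251228e-01,  6.18636994e-03,  8.09381075e-01,
        -1.47198205e+00],
       [ 0.00000000e+00,  0.00000000e+00,  0.00000000e+00,
         1.00000000e+00]])}
{'fx': 409.96703760479886, 'fy': 409.96703760479886, 'cx': 323.50756410121835, 'cy': 200.60008771362442, 'view': array([[ 3.45099239e-03, -9.99993578e-01, -9.66279521e-04,
        -8.18017997e-03],
       [ 9.80853557e-01,  3.19678424e-03,  1.94720517e-01,
        -5.56769511e-01],
       [-1.94716178e-01, -1.61975773e-03,  9.80858291e-01,
        -1.04765227e+00],
       [ 0.00000000e+00,  0.00000000e+00,  0.00000000e+00,
         1.00000000e+00]])}
```

View pics/scene0.png

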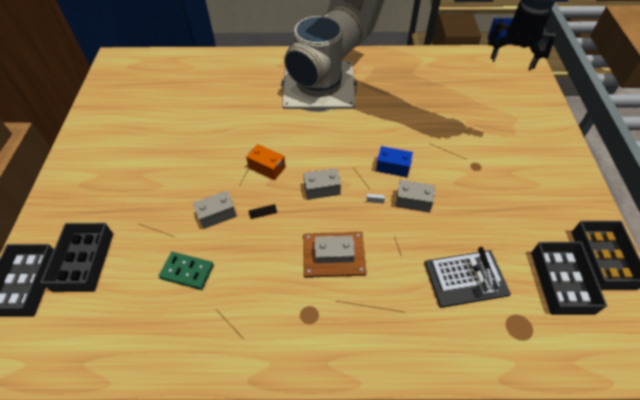

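View pics/top0.png

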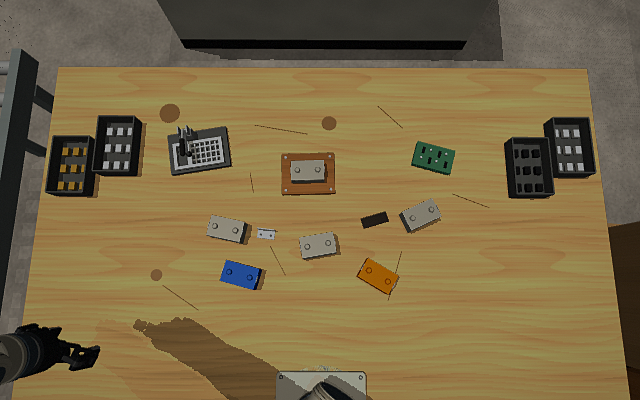

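The top view shows three grey candidates at (227,229), (319,245) and (420,215). The base is on the brown pallet at (308,171). The blue box (242,275) and orange box (378,276) are look-alikes and not meant. Next I measure the lids.

```bash
cat > m.py <<'E'
from h import *
def lids(f,cam='top'):
    z=np.load(f'pics/{f}.npz');p,d=z['p'],z['d']
    hsv=cv2.cvtColor(p,cv2.COLOR_RGB2HSV)
    v,u=np.mgrid[0:400,0:640]; W=world(cam,u.ravel(),v.ravel(),d.ravel()).reshape(400,640,3)
    return p,d,hsv,W
def rect(W,p,hsv,c,hz,r=45,n='',cam='top',sat=60):
    m=np.zeros((400,640),np.uint8)
    v,u=np.mgrid[0:400,0:640]
    m[(abs(W[:,:,2]-hz)<0.009)&(hsv[:,:,1]<sat)&(np.hypot(u-c[0],v-c[1])<r)]=255
    m=cv2.morphologyEx(m,cv2.MORPH_CLOSE,np.ones((5,5)))
    k,l,s,ce=cv2.connectedComponentsWithStats(m); i=1+np.argmax(s[1:,4]); m=(l==i)
    vv,uu=np.nonzero(m)
    P=np.array([ray(cam,a,b,hz)[:2] for a,b in zip(uu,vv)])
    R=cv2.minAreaRect((P*1000).astype(np.float32))
    print(n,'rect c',np.round(R[0],1),'size',np.round(R[1],1),'ang',round(R[2],1),'medz',round(np.median(W[m][:,2]),4),'mean',P.mean(0).round(4),'px',uu.mean().round(1),vv.mean().round(1))
    return R
E
python3 - <<'E'
from m import *
p,d,hsv,W=lids('top0')
for n,c,h in(('L',(227,229),.05),('M',(319,245),.05),('R',(420,215),.05),('base',(308,171),.046)): rect(W,p,hsv,c,h,n=n)
print(W[200,300],W[229,227],W[245,319],W[215,420])
x=[cv2.resize(p[c[1]-30:c[1]+30,c[0]-40:c[0]+40],None,fx=5,fy=5,interpolation=2) for c in((227,229),(319,245),(420,215),(308,171))]
cv2.imwrite('pics/crop.png',np.vstack([np.hstack(x[:2]),np.hstack(x[2:])])[:,:,::-1])
E
```

```text
L rect c [481.7 256. ] size [96.2 55.4] ang 78.1 medz 0.0506 mean [0.4815 0.2556] px 225.2 228.4
M rect c [438.8   9.5] size [55.9 93.4] ang 10.1 medz 0.0507 mean [0.4386 0.0096] px 317.3 244.8
R rect c [ 522.2 -268.1] size [55.3 95.6] ang 25.1 medz 0.0504 mean [ 0.522  -0.2678] px 420.9 214.0
base rect c [644.4  39.5] size [57.  93.6] ang 0.2 medz 0.0465 mean [0.6437 0.0389] px 307.2 170.2
[ 0.57050559  0.06061909 -0.00668076] [0.4794421  0.25002756 0.05236087] [0.43766137 0.00515157 0.05400527] [ 0.5195398  -0.26564959  0.04798057]
```

View pics/crop.png

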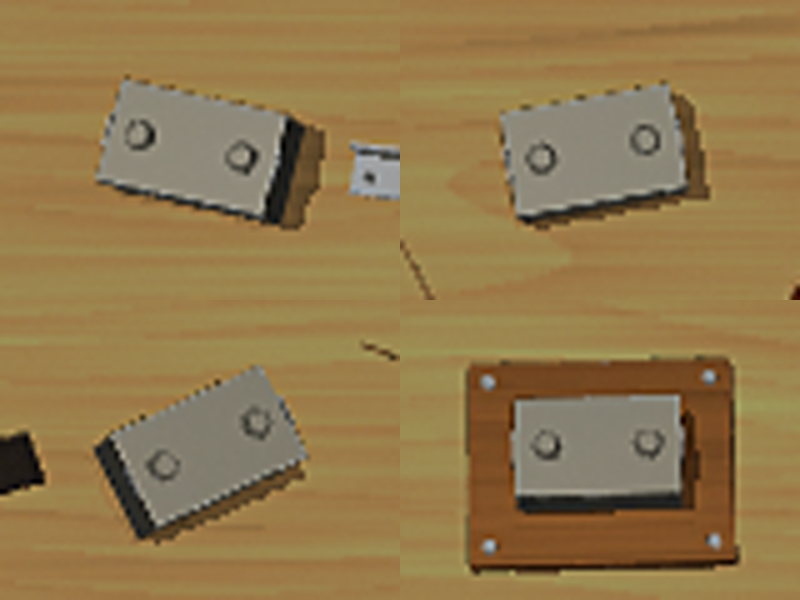

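```bash
cat >> h.py <<'E'
from scipy.spatial.transform import Rotation as Ro
def st():
    o=arm.get_obs();q=o['orientation'];R=Ro.from_quat([q[1],q[2],q[3],q[0]]).as_matrix()
    z=R[:,2]
    print('t',round(o['time'],2),'tcp',o['tcp_pos'].round(4),'yaw(jaw)',round(np.degrees(np.arctan2(z[1],z[0])),2),'tilt',(R[:,1]).round(3),'F',o['wrist_force'].round(2),'open',round(o['opening'],4),'q6',round(o['q'][5],2))
    return o,R
def to(x,y,z,yawdeg):
    o,R=st(); zc=np.degrees(np.arctan2(R[1,2],R[0,2])); d=[(yawdeg-zc+k*180+90)%180-90 for k in(0,)][0]
    print('shift cm',(np.array([x,y,z])-o['tcp_pos'])*100,'turn rad z',np.radians(d))
E
python3 - <<'E'
from h import *
st();to(.4817,.2558,.1,-12)
E
```

```text
t 0.1 tcp [0.22   0.5038 0.2307] yaw(jaw) 66.41 tilt [-0.001 -0.001 -1.   ] F [ 0.04  0.47 -0.49] open 0.0854 q6 1.42
t 0.1 tcp [0.22   0.5038 0.2307] yaw(jaw) 66.41 tilt [-0.001 -0.001 -1.   ] F [ 0.04  0.47 -0.49] open 0.0854 q6 1.42
shift cm [ 26.17010783 -24.79962913 -13.07212563] turn rad z -1.3684387057299774
```

Request:
{"name": "drive_tool", "arguments": {"targets": [[[26.2,-24.8,-11,0,0,-1.368,8.5],[26.2,-24.8,-11,0,0,-1.368,8.5],[26.2,-24.8,-11,0,0,-1.368,8.5],[26.2,-24.8,-11,0,0,-1.368,8.5],[26.2,-24.8,-11,0,0,-1.368,8.5],[26.2,-24.8,-11,0,0,-1.368,8.5],[26.2,-24.8,-11,0,0,-1.368,8.5],[26.2,-24.8,-11,0,0,-1.368,8.5],[26.2,-24.8,-11,0,0,-1.368,8.5],[26.2,-24.8,-11,0,0,-1.368,8.5]]], "grip_force": 40}}

```text
time: 0.93
tcp_pos: [0.4855, 0.2515, 0.1186]
orientation: [-0.473, 0.475, -0.525, 0.525]
wrist_force: [-0.9, 0.7, 0.5]
opening: 0.0849
```

Request:
{"name": "drive_tool", "arguments": {"targets": [[[0,0,0,0,0,-0.12,8.5],[0,0,0,0,0,-0.12,8.5],[0,0,0,0,0,-0.12,8.5],[0,0,0,0,0,-0.12,8.5]]]}}

```text
time: 1.27
tcp_pos: [0.4819, 0.2563, 0.1213]
orientation: [0.446, -0.446, 0.549, -0.549]
wrist_force: [0.3, 0.3, 0.4]
opening: 0.0852
```

```bash
python3 - <<'E'
from h import *
to(.4817,.2558,.1,-12)
snap('wrist','w1')
E
```

```text
t 1.27 tcp [0.4819 0.2563 0.1213] yaw(jaw) -11.83 tilt [-0. -0. -1.] F [0.33 0.34 0.41] open 0.0852 q6 2.11
shift cm [-0.01572314 -0.04927448 -2.1295463 ] turn rad z -0.0030276454181009643
```

View pics/w1.png

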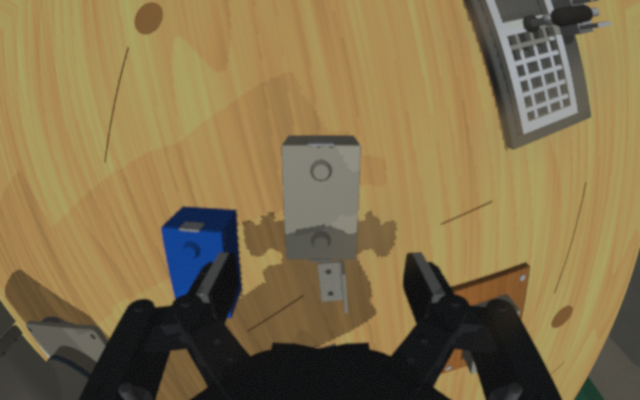

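Wrist view: the grey box is centred between the fingers (columns 283–360), with the blue box about 33 mm to the left. I'll narrow the opening to keep clear of it, then descend.

Request:
{"name": "drive_tool", "arguments": {"targets": [[[0,0,0,0,0,0,7.2],[0,0,-2,0,0,0,7.2],[0,0,-5,0,0,0,7.2],[0,0,-8,0,0,0,7.2],[0,0,-10.5,0,0,0,7.2],[0,0,-10.5,0,0,0,7.2],[0,0,-10.5,0,0,0,5.0],[0,0,-10.5,0,0,0,5.0],[0,0,-10.5,0,0,0,5.0],[0,0,-10.5,0,0,0,5.0]]]}}

```text
time: 2.15
tcp_pos: [0.4827, 0.2563, 0.0175]
orientation: [-0.445, 0.444, -0.55, 0.55]
wrist_force: [-0.3, -0.0, -4.7]
opening: 0.0556
```

Request:
{"name": "drive_tool", "arguments": {"targets": [[[0,0,0,0,0,0,5.0],[0,0,0,0,0,0,5.0]]]}}

```text
time: 2.32
tcp_pos: [0.4825, 0.2562, 0.0171]
orientation: [-0.445, 0.444, -0.55, 0.55]
wrist_force: [-0.8, 0.5, 2.3]
opening: 0.0558
```

```bash
python3 - <<'E'
from h import *
st()
E
```

```text
t 2.32 tcp [0.4825 0.2562 0.0171] yaw(jaw) -12.08 tilt [ 0.001  0.001 -1.   ] F [-0.77  0.54  2.31] open 0.0558 q6 2.12
```

Gripped. I lift it 3 cm slowly and hold to weigh.

Request:
{"name": "drive_tool", "arguments": {"targets": [[[0,0,0.5,0,0,0,5.0],[0,0,1.5,0,0,0,5.0],[0,0,2.5,0,0,0,5.0],[0,0,3,0,0,0,5.0],[0,0,3,0,0,0,5.0],[0,0,3,0,0,0,5.0],[0,0,3,0,0,0,5.0],[0,0,3,0,0,0,5.0]]]}}

```text
time: 2.98
tcp_pos: [0.4819, 0.2559, 0.0459]
orientation: [0.444, -0.445, 0.55, -0.55]
wrist_force: [-0.1, -0.1, -5.9]
opening: 0.0559
```

Request:
{"name": "drive_tool", "arguments": {"targets": [[[0,0,0,0,0,0,5.0]]]}}

```text
time: 3.07
tcp_pos: [0.4819, 0.2559, 0.0459]
orientation: [0.444, -0.445, 0.55, -0.55]
wrist_force: [-0.5, 0.3, -4.8]
opening: 0.0553
```

Request:
{"name": "drive_tool", "arguments": {"targets": [[[0,0,0,0,0,0,5.0]]]}}

```text
time: 3.15
tcp_pos: [0.482, 0.256, 0.0459]
orientation: [0.444, -0.445, 0.55, -0.55]
wrist_force: [0.3, 0.3, -4.6]
opening: 0.0554
```

Request:
{"name": "drive_tool", "arguments": {"targets": [[[0,0,0,0,0,0,5.0]]]}}

```text
time: 3.23
tcp_pos: [0.482, 0.256, 0.046]
orientation: [0.444, -0.445, 0.55, -0.55]
wrist_force: [0.1, -0.6, -4.5]
opening: 0.055
```

L weighs about 5 N (0.5 kg; an empty one would read 1.4 N, and the unloaded readings were within ±0.5 N), so this is the full box. I lift it and carry it over the base.

Request:
{"name": "drive_tool", "arguments": {"targets": [[[0,0,2,0,0,0,5.0],[0,0,5,0,0,0,5.0],[0,0,8,0,0,0,5.0],[2,-3,10,0,0,0.05,5.0],[4,-6,10,0,0,0.1,5.0],[6.5,-9,10,0,0,0.15,5.0],[9,-12,10,0,0,0.2,5.0],[11.5,-15.5,10,0,0,0.21,5.0],[14,-19,10,0,0,0.21,5.0],[16.2,-21.7,10,0,0,0.21,5.0]]], "grip_force": 40}}

```text
time: 4.07
tcp_pos: [0.645, 0.0366, 0.146]
orientation: [0.5, -0.5, 0.5, -0.5]
wrist_force: [0.6, 0.5, -4.5]
opening: 0.0556
```

Request:
{"name": "drive_tool", "arguments": {"targets": [[[0,0,0,0,0,0,5.0],[0,0,0,0,0,0,5.0],[0,0,0,0,0,0,5.0]]]}}

```text
time: 4.32
tcp_pos: [0.6438, 0.0388, 0.1456]
orientation: [0.499, -0.5, 0.501, -0.5]
wrist_force: [-0.2, 0.3, -3.9]
opening: 0.0555
```

```bash
python3 - <<'E'
from h import *
st()
s,_=snap('scene','s2');t,_=snap('top','t2');w,_=snap('wrist','w2')
z=np.load('pics/top0.npz');a=z['p'][140:200,260:360]
z=np.load('pics/scene0.npz')['p'][215:285,285:385]
f=lambda i:cv2.resize(i,(400,280),interpolation=2)
cv2.imwrite('pics/c2.png',np.vstack([np.hstack([f(s[190:260,270:370]),f(t[130:200,260:360])]),np.hstack([f(w[100:380,120:520]),f(a)])])[:,:,::-1])
E
```

```text
t 4.32 tcp [0.6438 0.0388 0.1456] yaw(jaw) -0.11 tilt [-0.002  0.    -1.   ] F [-0.16  0.26 -3.94] open 0.0555 q6 1.5
```

View pics/c2.png

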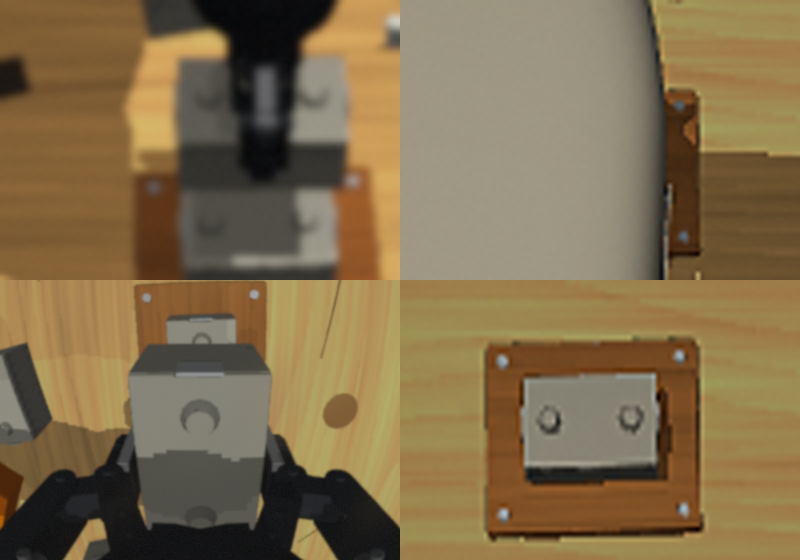

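View pics/s2.png

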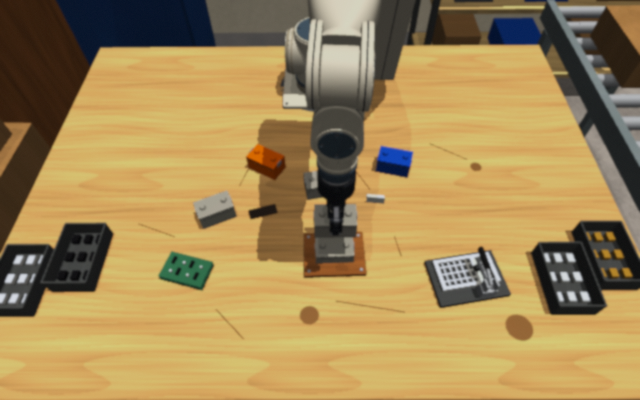

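```bash
python3 - <<'E'
from h import *
for cam in('top',):
  a=[ray(cam,*p,.055)for p in((214.6,225.6),(235,230.4))];b=[ray(cam,*p,.051)for p in((297.2,169.8),(317.8,169.4))]
  for q in(a,b):
    q=np.array(q);d=q[0]-q[1];print(q.mean(0).round(4),'len',np.linalg.norm(d).round(4),'yaw',np.degrees(np.arctan2(-d[0],d[1])).round(1))
# Hough lugs
p=np.load('pics/top0.npz')['p'];g=cv2.cvtColor(p,cv2.COLOR_RGB2GRAY)
p2=np.load('pics/s2.npz')['p'];p0=np.load('pics/scene0.npz')['p']
f=lambda i:cv2.resize(i,None,fx=8,fy=8,interpolation=cv2.INTER_CUBIC)
cv2.imwrite('pics/e1.png',f(p2[200:270,295:375])[:,:,::-1]); cv2.imwrite('pics/e0.png',f(p0[225:285,295:375])[:,:,::-1])
c=[cv2.resize(p[y-18:y+18,x-24:x+24],None,fx=16,fy=16,interpolation=cv2.INTER_CUBIC)[:300*2] for x,y in((227,229),(308,171))]
cv2.imwrite('pics/e2.png',c[0][:,:,::-1]);cv2.imwrite('pics/e3.png',c[1][:,:,::-1])
E
```

```text
[0.4818 0.2554 0.055 ] len 0.0562 yaw -13.0
[0.644  0.0378 0.051 ] len 0.0564 yaw 1.3
```

View pics/e1.png

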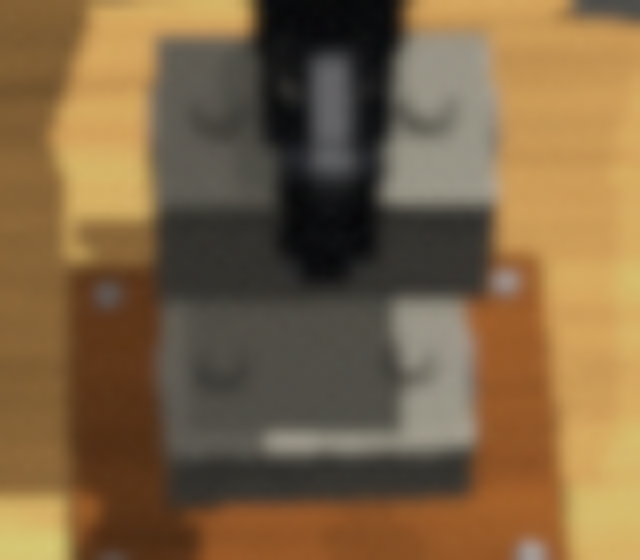

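View pics/e0.png

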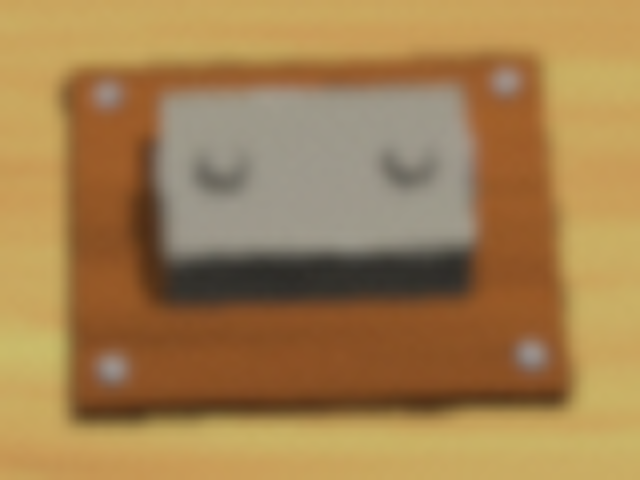

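View pics/e2.png

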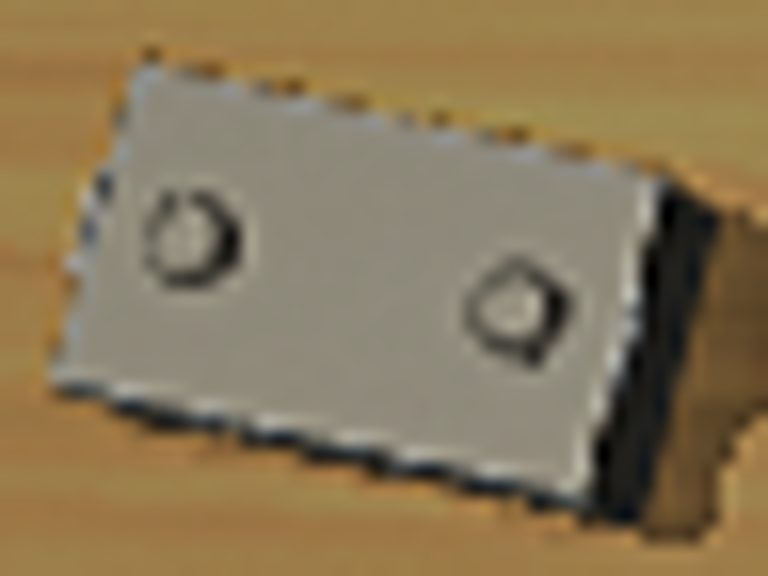

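View pics/e3.png

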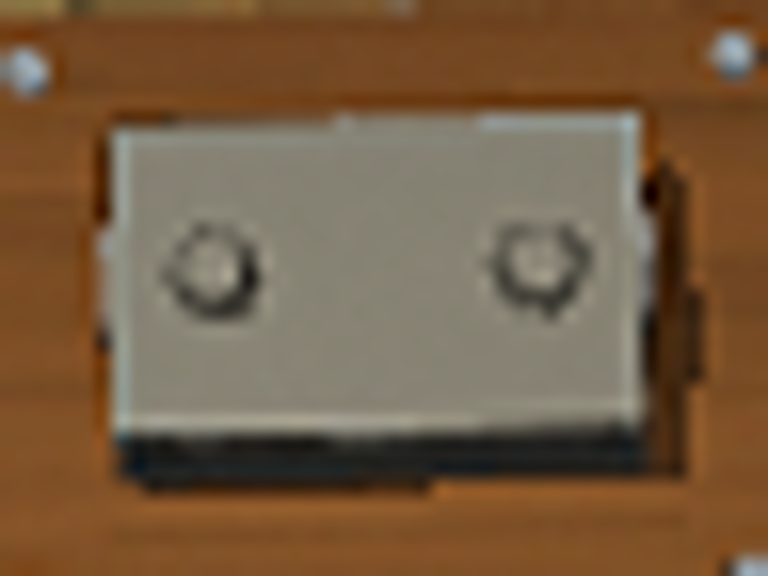

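```bash
python3 - <<'E'
from h import *
def pr(n,cam,P,h):
    q=np.array([ray(cam,*p,h) for p in P]);d=q[0]-q[-1]
    if d[1]<0:d=-d
    print(n,q.mean(0).round(4),'len',np.linalg.norm(d).round(4),'yaw',np.degrees(np.arctan2(-d[0],d[1])).round(2))
E=lambda P,o,s:[(x/s+o[0],y/s+o[1])for x,y in P]
T=lambda P:E(P,(284-.5+.03,153-.5+.03),16)
pr('lugs top','top',T([(212,270),(540,266)]),.051)
pr('L lugs top','top',[(x-81,y+58) for x,y in T([(193,240),(518,308)])],.055)
pr('screws far top','top',T([(25,72),(733,52)]),.013)
C=lambda P:E([(x-400,y-300)for x,y in P],(268,141),5)
pr('screws near top','top',C([(489,546),(715,541)]),.013)
pr('screws far','top',C([(488,382),(709,377)]),.013)
S=lambda P:E(P,(295-.45,225-.45),8)
pr('sc scr far','scene',S([(107,93),(507,82)]),.013)
pr('sc scr near','scene',S([(112,369),(531,353)]),.013)
pr('sc lugs','scene',S([(220,168),(409,162)]),.049)
S=lambda P:E(P,(295-.45,200-.45),8)
pr('sc base lug2','scene',S([(220,372),(410,366)]),.049)
pr('held lugs','scene',S([(217,118),(427,115)]),.1785+.003)
pr('held front top edge','scene',S([(160,208),(490,204)]),.1785)
pr('held front bot edge','scene',S([(165,296),(487,292)]),.1285)
pr('base front top edge','scene',S([(167,456),(472,446)]),.046)
pr('base front bot edge','scene',S([(169,502),(468,492)]),.012)
E
```

```text
lugs top [0.6449 0.0391 0.051 ] len 0.0562 yaw 0.91
L lugs top [0.4827 0.2556 0.055 ] len 0.0556 yaw -11.58
screws far top [0.6935 0.0407 0.013 ] len 0.1263 yaw 1.87
screws near top [0.5961 0.0363 0.013 ] len 0.1269 yaw 1.48
screws far [0.692  0.0393 0.013 ] len 0.1261 yaw 1.53
sc scr far [0.5967 0.0373 0.013 ] len 0.1263 yaw 1.58
sc scr near [0.6924 0.0401 0.013 ] len 0.1257 yaw 2.21
sc lugs [0.6458 0.0382 0.049 ] len 0.0566 yaw 1.84
sc base lug2 [0.6471 0.0383 0.049 ] len 0.0568 yaw 1.83
held lugs [0.646  0.038  0.1815] len 0.0564 yaw 0.7
held front top edge [0.6727 0.0383 0.1785] len 0.0874 yaw 0.55
held front bot edge [0.6694 0.0396 0.1285] len 0.0892 yaw 0.57
base front top edge [0.6733 0.0392 0.046 ] len 0.0901 yaw 1.89
base front bot edge [0.6704 0.0396 0.012 ] len 0.0908 yaw 1.92
```

The held box and the base agree to within 1 mm in y. I turn +1.3°, shift x by +0.5 mm, and lower it to just above the lugs.

Request:
{"name": "drive_tool", "arguments": {"targets": [[[0.05,0,-1,0,0,0.024,5.0],[0.05,0,-2.5,0,0,0.024,5.0],[0.05,0,-4,0,0,0.024,5.0],[0.05,0,-5.5,0,0,0.024,5.0],[0.05,0,-6.3,0,0,0.024,5.0],[0.05,0,-6.9,0,0,0.024,5.0],[0.05,0,-7.2,0,0,0.024,5.0],[0.05,0,-7.2,0,0,0.024,5.0],[0.05,0,-7.2,0,0,0.024,5.0],[0.05,0,-7.2,0,0,0.024,5.0]]]}}

```text
time: 5.3
tcp_pos: [0.6451, 0.039, 0.0751]
orientation: [0.506, -0.505, 0.494, -0.495]
wrist_force: [0.5, -0.1, -5.2]
opening: 0.0553
```

```bash
python3 - <<'E'
from h import *
st()
s,_=snap('scene','s3')
cv2.imwrite('pics/e4.png',cv2.resize(s[205:285,290:385],None,fx=7,fy=7,interpolation=2)[:,:,::-1])
E
```

```text
t 5.3 tcp [0.6451 0.039  0.0751] yaw(jaw) 1.33 tilt [ 0.001 -0.    -1.   ] F [ 0.48 -0.12 -5.15] open 0.0553 q6 1.48
```

View pics/e4.png

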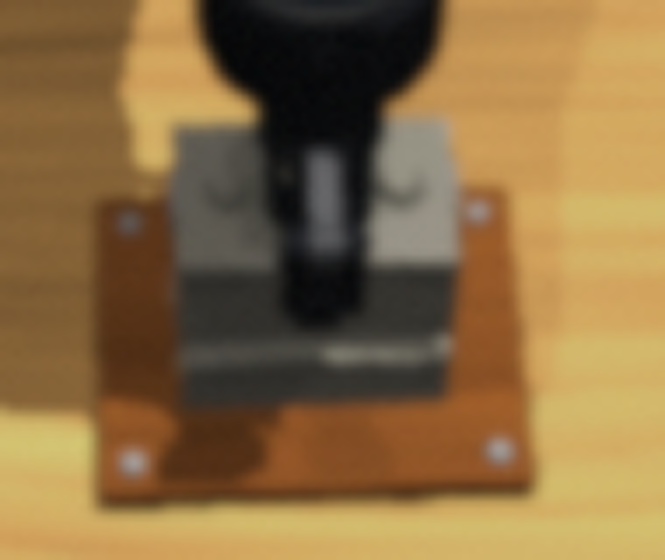

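Aligned: the sides of the two boxes line up at columns ~182 and ~448 of the crop. I lower slowly.

Request:
{"name": "drive_tool", "arguments": {"targets": [[[0,0,-0.15,0,0,0,5.0],[0,0,-0.3,0,0,0,5.0],[0,0,-0.45,0,0,0,5.0],[0,0,-0.55,0,0,0,5.0],[0,0,-0.65,0,0,0,5.0],[0,0,-0.75,0,0,0,5.0],[0,0,-0.75,0,0,0,5.0],[0,0,-0.75,0,0,0,5.0]]]}}

```text
time: 6.02
tcp_pos: [0.6446, 0.039, 0.0667]
orientation: [-0.506, 0.506, -0.494, 0.494]
wrist_force: [0.8, 0.2, -5.6]
opening: 0.0553
```

Request:
{"name": "drive_tool", "arguments": {"targets": [[[0,0,-0.05,0,0,0,5.0],[0,0,-0.1,0,0,0,5.0],[0,0,-0.15,0,0,0,5.0],[0,0,-0.2,0,0,0,5.0],[0,0,-0.25,0,0,0,5.0],[0,0,-0.3,0,0,0,5.0],[0,0,-0.35,0,0,0,5.0],[0,0,-0.35,0,0,0,5.0]]]}}

```text
time: 6.68
tcp_pos: [0.6447, 0.039, 0.0633]
orientation: [0.506, -0.506, 0.494, -0.494]
wrist_force: [-0.3, -0.6, -4.9]
opening: 0.0554
```

Request:
{"name": "drive_tool", "arguments": {"targets": [[[0,0,-0.04,0,0,0,5.0],[0,0,-0.08,0,0,0,5.0],[0,0,-0.12,0,0,0,5.0],[0,0,-0.12,0,0,0,5.0]]]}}

```text
time: 7.02
tcp_pos: [0.6447, 0.039, 0.0632]
orientation: [0.506, -0.506, 0.494, -0.494]
wrist_force: [-3.5, -0.1, 6.9]
opening: 0.0552
```

Contact came at the expected seated height (0.0632 m against 0.0631 m). I release.

Request:
{"name": "drive_tool", "arguments": {"targets": [[[0,0,0.05,0,0,0,5.6],[0,0,0.05,0,0,0,6.0],[0,0,0.05,0,0,0,6.6],[0,0,0.05,0,0,0,7.6],[0,0,0.05,0,0,0,8.0],[0,0,0.05,0,0,0,8.0]]]}}

```text
time: 7.52
tcp_pos: [0.6447, 0.039, 0.0626]
orientation: [0.506, -0.506, 0.494, -0.494]
wrist_force: [-0.9, 0.1, -0.8]
opening: 0.08
```

Request:
{"name": "drive_tool", "arguments": {"targets": [[[0,0,1,0,0,0,8.0],[0,0,2.5,0,0,0,8.0],[0,0,5,0,0,0,8.0],[0,0,9,0,0,0,8.0],[-4,0,12,0,0,0,8.0],[-8,0,14,0,0,0,8.0],[-11,4,14,0,0,0,8.0],[-14,8,14,0,0,0,8.0],[-17,12,14,0,0,0,8.0],[-20,16,14,0,0,0,8.0]]]}}

```text
time: 8.35
tcp_pos: [0.4674, 0.1679, 0.2038]
orientation: [0.506, -0.505, 0.494, -0.495]
wrist_force: [0.3, 1.0, -0.6]
opening: 0.0801
```

Request:
{"name": "drive_tool", "arguments": {"targets": [[[0,3,0,0,0,0,8.0],[0,7,0,0,0,0,8.0],[0,10,0,0,0,0,8.0],[0,12,0,0,0,0,8.0],[0,12,0,0,0,0,8.0]]]}}

```text
time: 8.77
tcp_pos: [0.4683, 0.2905, 0.2031]
orientation: [0.507, -0.506, 0.493, -0.493]
wrist_force: [0.3, -1.4, -0.6]
opening: 0.0799
```

```bash
python3 - <<'E'
from m import *
st()
snap('scene','s5');snap('top','t5')
p,d,hsv,W=lids('t5')
for n,c,h in(('M',(319,245),.05),('R',(420,215),.05),('stack',(308,165),.096)): rect(W,p,hsv,c,h,n=n)
l=W[155:172,295:318,2];print(l.round(3)[::4,::3])
s=np.load('pics/s5.npz')['p']
cv2.imwrite('pics/e5.png',np.vstack([cv2.resize(s[200:285,285:390],(640,300),interpolation=2),cv2.resize(p[90:310,140:500],(640,300))])[:,:,::-1])
E
```

```text
t 8.77 tcp [0.4683 0.2905 0.2031] yaw(jaw) 1.51 tilt [ 0.001  0.001 -1.   ] F [ 0.32 -1.42 -0.61] open 0.0799 q6 1.95
M rect c [438.9   9.5] size [56.2 93.4] ang 10.1 medz 0.0502 mean [0.4386 0.0096] px 317.3 244.8
R rect c [ 522.2 -268.1] size [55.2 95.6] ang 25.1 medz 0.0504 mean [ 0.5221 -0.2679] px 421.0 214.0
stack rect c [642.8  38.9] size [57.3 92.5] ang 0.2 medz 0.0964 mean [0.6431 0.0389] px 306.4 165.3
[[0.097 0.096 0.096 0.099 0.097 0.096 0.092 0.096]
 [0.094 0.094 0.097 0.098 0.099 0.099 0.095 0.095]
 [0.101 0.101 0.095 0.095 0.096 0.095 0.096 0.104]
 [0.097 0.095 0.095 0.094 0.096 0.095 0.094 0.099]
 [0.094 0.096 0.095 0.095 0.095 0.098 0.096 0.099]]
```

View pics/e5.png

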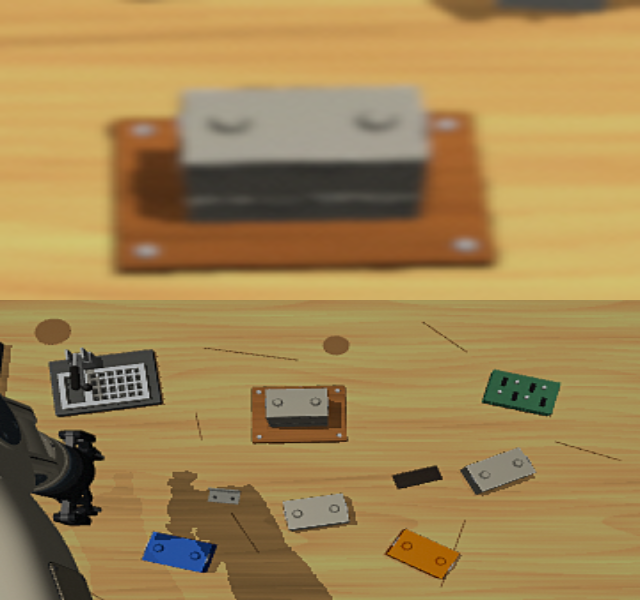

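View pics/s5.png

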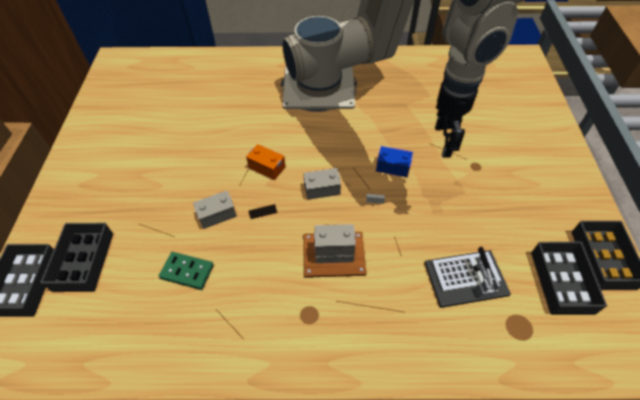

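The lid is flat at 0.096 m with no gap, and the other two boxes haven't moved. I hand it in.

```bash
python3 -c "
from h import *
job.hand_in()"
```

```text
the job is handed in; nothing more can be done
```

The full box is stacked on the base and the job is handed in, at about 9 s on the robot's clock. I grasped the left-hand grey box first (top view, pixel (227,229)). It read about 5 N, or roughly 0.5 kg, so it is the full one. I set it down gently on the base lid and did not touch the other two boxes.

**Seating:** contact came at the expected seated height, with the tool at 0.0632 m against a predicted 0.0631 m. The force was about 7 N up and 3.5 N sideways.

**Final pictures:**
- The stack's lid is level at 0.096 m, the height for a fully seated box; one resting on the lugs would be at about 0.102 m.
- Its outline lies within about 2 mm of the base's.
- The two empty boxes are where they were, to within 0.1 mm.
- The other things look unmoved by eye.

**Disagreement in the measurements:** the base's yaw came out between 0.2° (lid outline) and 2.2° (pallet screws). I turned the box by 1.4°, which was within the fit's play.

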